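# Count a batch of jar lids into the counting bay and book it

## Task

Book the loose jar lids in at the counting station. Press the long narrow count key fully down so that the latched round standby key pops up, open the order by scanning the label on the desk stand, then rake all the lids wholly into the three-walled bay with the straightedge (push them, never touch them with the gripper), close the order by scanning the label on the bay, and last of all press the round standby key fully down again. To scan, hold the hand scanner level and steady for two seconds, pointing squarely at the middle of the label with its nose about 8 cm away; in the end the scanner lies in its cradle and the straightedge stands on its mat as they did at the start, and the square keys, the rolls and the marker pen are left alone.

Things in the scene. Friction and masses are not known exactly. Their poses are not given: they have to be found in the camera images.
- riser: fixed plywood bench riser on legs, standing over rows of jars; all the work is on its top, 500 mm deep (x) by 940 mm wide (y), at height 0.150 m; origin 0.150 m below the top
- bay: counting bay fixed on the riser: three aluminium walls 26 mm high, 10 mm thick; its floor is level with the riser top. Origin on the floor at the bay's middle, +x from the open mouth to the back wall. Inside 170 mm deep (mouth at x = -85 mm, back wall at +85 mm) and 290 mm wide (y = -145 to +145 mm). The side walls end in short lips, flared out to x = -114 mm, |y| = 164 mm
- label (a point): middle of the barcode label, 84 x 54 mm, on an upright plate 100 mm wide over the bay's back wall, 85 mm above the riser top; the plate reaches from 50 to 120 mm above it. Axes as the bay's: the label faces -x (towards the mouth), z up
- order_label (a point): middle of the order label, 84 x 54 mm with a barcode, on an upright plate 100 mm wide on a desk stand (base 50 x 60 mm) fixed at the back of the riser, 130 mm above the riser top; the plate reaches from 95 to 165 mm above it. The label faces its -x (towards the robot), z up
- lid_a: jar lid, white metal disc 70 mm across and 14 mm high lying on the riser, about 30 g; origin at the centre of its underside. Three to five of the five lids are there; an absent one reads None
- lid_b: jar lid, white metal disc 70 mm across and 14 mm high lying on the riser, about 30 g; origin at the centre of its underside. Three to five of the five lids are there; an absent one reads None
- lid_c: jar lid, white metal disc 70 mm across and 14 mm high lying on the riser, about 30 g; origin at the centre of its underside. Three to five of the five lids are there; an absent one reads None
- lid_d: jar lid, white metal disc 70 mm across and 14 mm high lying on the riser, about 30 g; origin at the centre of its underside. Three to five of the five lids are there; an absent one reads None
- lid_e: jar lid, white metal disc 70 mm across and 14 mm high lying on the riser, about 30 g; origin at the centre of its underside. Three to five of the five lids are there; an absent one reads None
- mat: black rubber mat fixed on the riser, 270 x 75 x 2 mm, where the straightedge belongs; origin at the centre of its underside, x along its length
- bar_grip (a point): straightedge: aluminium bar 240 mm long (x), 36 mm wide (y), 20 mm high, 0.35 kg, alike end for end, with an upright wooden handle plate over its middle: 70 mm long (x), 16 mm thick (y), from 20 to 72 mm above the bar's underside. This point is in the handle, 50 mm above the underside; x along the bar, z up. It stands on the mat
- cradle_seat (a point): where the centre of the seated scanner belongs, 63 mm above the riser top; x along the cradle, nose way, z up. Cradle, fixed: base 150 x 60 mm with two black saddles at x = -58 and +58 mm (each 20 mm long, 96 mm free between), seats 46 mm above the riser top, side lips 14 mm high and 42 mm apart
- wand_center (a point): hand scanner: grey bar 160 mm long (x), 34 mm wide (y), 34 mm high, 0.18 kg, with a black nose and window at +x. This point is its centre, 82 mm behind the window; the beam runs from here along +x; z up. It lies in the cradle, nose to the left (about +y of the world); grasp it across its width between the saddles
- bank_top (a point): centre of the top of the key bank, a fixed grey box 90 (x) x 190 (y) x 42 mm; x away from the robot, y left. Keys along y: count at +66 mm (44 mm in x by 14 mm), standby at +22 mm (round, 28 mm), two square ones (26 mm) at -22 and -66 mm. A raised key stands 14 mm over the top, a pressed one 6 mm. Bank and cradle may swap places
- key_count (a joint): count key: 0 = up, 0.008 m = fully pressed. Keys stay where they are left (under 5 N to press); pressing it raises the standby key by as much, and pressing the standby key down raises it again
- key_standby (a joint): standby key: 0 = latched down, as at the start; 0.008 m = popped up. Moves opposite to the count key
- key_unit2 (a joint): end square key, of the other pair: 0 = up, 0.008 m = pressed; not to be touched
- key_count_top (a point): centre of the top of the count key's cap (moves with it)
- key_standby_top (a point): centre of the top of the standby key's cap (moves with it)
- label_roll: bystander: white label roll, 60 mm across, 38 mm high, at the back of the riser; origin at the centre of its underside
- tape_roll: bystander: roll of tape, 68 mm across, 24 mm high; origin at the centre of its underside
- marker: bystander: marker pen 138 mm long, behind the bay; origin at the centre of its underside
There are look-alikes about, which are no part of the job. What is shaped like the lid_a but green or orange is not meant.

How it is judged (in metres and radians):
On the way, in this order (a step that is already met when the one before it is completed fails the run):
1. the count key is pressed down and the standby key has popped up (value of joint each of key_count, key_standby above 0.0062 m), for 0.2 s.
2. the scanner is held pointing squarely at the order label, nose 4 to 12 cm from it (x of order_label in the frame of wand_center between 0.12 and 0.2 m and y of order_label in the frame of wand_center between -0.02 and 0.02 m and z of order_label in the frame of wand_center between -0.02 and 0.02 m and angle between the x axis of wand_center and the x axis of order_label, either way round below 0.26 rad), for 1.5 s.
3. all lids lie wholly in the bay (x of lid_a in the frame of bay between -0.055 and 0.09 m and y of lid_a in the frame of bay between -0.15 and 0.15 m and z of lid_a in the frame of bay between -0.01 and 0.02 m and x of lid_b in the frame of bay between -0.055 and 0.09 m and y of lid_b in the frame of bay between -0.15 and 0.15 m and z of lid_b in the frame of bay between -0.01 and 0.02 m and x of lid_c in the frame of bay between -0.055 and 0.09 m and y of lid_c in the frame of bay between -0.15 and 0.15 m and z of lid_c in the frame of bay between -0.01 and 0.02 m and x of lid_d in the frame of bay between -0.055 and 0.09 m and y of lid_d in the frame of bay between -0.15 and 0.15 m and z of lid_d in the frame of bay between -0.01 and 0.02 m and x of lid_e in the frame of bay between -0.055 and 0.09 m and y of lid_e in the frame of bay between -0.15 and 0.15 m and z of lid_e in the frame of bay between -0.01 and 0.02 m), for 0.3 s.
4. the scanner is held pointing squarely at the bay's label, nose 4 to 12 cm from it (x of label in the frame of wand_center between 0.12 and 0.2 m and y of label in the frame of wand_center between -0.02 and 0.02 m and z of label in the frame of wand_center between -0.02 and 0.02 m and angle between the x axis of wand_center and the x axis of label, either way round below 0.26 rad), for 1.5 s.
5. the standby key is pressed down and the count key is up (value of joint each of key_standby, key_count below 0.0018 m and value of joint key_unit2 below 0.003 m), for 0.2 s.
At the end, for the whole second after the job is handed in: All lids in the bay (centres at least 30 mm inside the mouth), straightedge standing on its mat (within 35 mm, 0.2 rad), scanner in its cradle, nose as before (within 20 mm, 0.15 rad), standby key down and count key up (within 1.8 mm), square keys as they were (within 3 mm) (all of step 3 and all of step 5 and horizontal distance between bar_grip and mat below 0.035 m and angle between the x axis of bar_grip and the x axis of mat, either way round below 0.2 rad and angle between bar_grip's own z axis and vertical below 0.1 rad and height (world z) of bar_grip below 0.208 m and distance between wand_center and cradle_seat below 0.02 m and angle between the x axis of wand_center and the x axis of cradle_seat, either way round below 0.15 rad and angle between wand_center's own z axis and vertical below 0.12 rad and x of label in the frame of wand_center above 0 m); the robot touches nothing.
It fails at once if the gripper touches a lid (contact force between any of the fingers, the arm and lid_a above 1 N or contact force between any of the fingers, the arm and lid_b above 1 N or contact force between any of the fingers, the arm and lid_c above 1 N or contact force between any of the fingers, the arm and lid_d above 1 N or contact force between any of the fingers, the arm and lid_e above 1 N).
It fails at once if a bystander is moved by more than 4 cm (distance of any of label_roll, tape_roll, marker from where it was at the start of the episode above 0.04 m).
Of lid_a, lid_b, lid_c, lid_d, lid_e only 3 to 5 are there at a start; the rules pass over those that are not, and their reading is None.
At some moment in a run one of lid_a, lid_b, lid_c, lid_d, lid_e may be knocked a few centimetres aside while the robot is not near it.
It also fails if it takes over 208 s, if anything falls off the work surface, if the arm or the gripper's body presses on something with over 40 N, if the wrist force passes 120 N, or if a joint passes its speed limit or range.

## Robot

A 6-joint arm with a two-finger parallel gripper is mounted at the origin on the work surface; the furniture and walls round the work are solid. World frame = base frame: x ahead of the robot, y to its left, z up, the work surface at z = 0. Lengths are in m, angles in degrees, forces in N, time in s.
With the tool pointing down it reaches from about 0.325 to 0.85 m from the base axis. Payload 15.5 kg.
Tool frame: the origin (TCP) lies at the very end of the fingers, on their centre line; the grasp point (between the pads) lies arm.grip_depth behind it (arm.grip_depth is the distance from the TCP to the grasp point, in m); z points along the fingers, y is the direction in which the jaws open and shut (so a half turn about z gives the same grasp; the last joint's range is limited). The gripper opens to 91 mm and grips with 3 to 60 N. Pads are 32 mm wide; open, the fingers measure 118 mm over their backs; the gripper's body (76 mm by 178 mm) begins 60 mm behind the grasp point.
Start: joints at [-5.472, 28.281, 77.091, -0, 74.628, -5.472], TCP at [0.625, 0, 0.177] pointing down, gripper open.
Joint ranges: [-166.48, 166.48], [-47.26, 123.95], [12.59, 153.08], [-70.14, 250.14], [6.76, 159.57], [-176.63, 176.63]. Speed limits (degrees/s): [108.29, 108.29, 147.25, 172.46, 172.46, 172.46].

## Interface

Orientations are given as a 3x3 rotation matrix whose columns are the frame's x, y, z axes.
In Python, from rig import arm gives the robot as it stands. Calls block until the motion is done:
- arm.move_to(position, orientation): joint-space move of the TCP to a pose.
- arm.move_l(position, orientation=None, feed=0.15): straight line of the TCP; orientation=None keeps the orientation; feed is the mean speed in m/s.
- arm.move_joints(angles): joint-space move.
- arm.grip(opening): finger opening in m; the grip force is fixed at half the most; returns when the fingers have stopped.
- arm.sleep(seconds).
- arm.solve_ik(position, orientation): joint angles nearest the present ones, or None.
- arm.snapshot(name): name is "scene" or "side" or "wrist"; returns the picture (420x560x3 uint8, red, green, blue); there is no depth.
- arm.get_calibration(name): a dict with "intrinsics" (3x3 intrinsics, pixels), "k1" (the pictures are not rectified: a ray, as slopes to the right and down, at radius r is drawn at 1 + k1 r^2 times it, then the intrinsics apply), "cam_to_world" (4x4, takes a point from camera to world coordinates). Camera axes: x right, y down, z forward; pixel columns grow to the right and rows downward; lengths in m; the calibration is good to about 2 mm. A picture is of the moment at which its call begins: read the wrist's pose just before it. get_calibration takes no time and is no camera call; for the wrist camera it gives the pose at the moment of the call.
A pose or a line that the arm cannot do raises arm.Unreachable and nothing moves.
- arm.sign_off(): hands the job in, once; it reports no verdict.
Readings, each from a call of its own:
- arm.current_t(): time.
- arm.current_joint_positions(): joint angles.
- arm.current_dq(): joint speeds.
- arm.current_tau(): joint torques, N m.
- arm.current_ee_pos(): TCP position.
- arm.current_tool_rot(): TCP orientation.
- arm.current_force(): force on the tool from outside, world axes, zero at the start.
- arm.current_torque(): the same for the moment, N m.
- arm.current_width(): finger opening in m.
Only numpy, scipy, OpenCV 4.12 (cv2) and the standard library are available. Lean on these libraries where they do the work, as an engineer would, in place of code of your own. Each camera call takes 0.05 s, during which the arm holds its last target. There are 200 camera calls.

## Working session

There is one attempt and no reset: what is moved stays moved. The work goes in short steps, each a Python script; the robot and the scene stay as the last script left them, time stands still between calls to the robot, and variables do not carry over. Pictures are saved under pics/ and viewed, about 12 in all and at most 16, crops included, and the job is handed in when it is done.

```bash
ls; mkdir -p pics; python3 - <<'E'
from rig import arm
import cv2,numpy as np
for n in ["scene","side"]:
    im=arm.snapshot(n); c=arm.get_calibration(n)
    cv2.imwrite(f"pics/{n}0.png",cv2.resize(im[:,:,::-1],None,fx=1.4,fy=1.4,interpolation=cv2.INTER_CUBIC))
    print(n,c)
c=arm.get_calibration("wrist");print(c, arm.current_ee_pos(),arm.current_tool_rot(),arm.grip_depth,arm.current_t())
E
```

```text
pics
scene {'intrinsics': array([[465.57793293,   0.        , 285.90427401],
       [  0.        , 465.57793293, 204.14966309],
       [  0.        ,   0.        ,   1.        ]]), 'k1': 0.010051266538712082, 'cam_to_world': array([[-0.69580069, -0.55909065,  0.45086477, -0.07324603],
       [-0.71807314,  0.52818247, -0.45320442,  0.74271116],
       [ 0.01524349, -0.63909383, -0.7689777 ,  1.32446736],
       [ 0.        ,  0.        ,  0.        ,  1.        ]])}
side {'intrinsics': array([[528.51076435,   0.        , 275.98020016],
       [  0.        , 528.51076435, 212.617729  ],
       [  0.        ,   0.        ,   1.        ]]), 'k1': -0.12316518170051553, 'cam_to_world': array([[ 0.86140478, -0.31156907,  0.40113155, -0.12227792],
       [-0.5073805 , -0.49148479,  0.707819  , -1.22223834],
       [-0.02338445, -0.81324499, -0.58145142,  1.24367942],
       [ 0.        ,  0.        ,  0.        ,  1.        ]])}
{'intrinsics': array([[343.27980016,   0.        , 287.037843  ],
       [  0.        , 343.27980016, 206.7391096 ],
       [  0.        ,   0.        ,   1.        ]]), 'k1': -0.07630671086726785, 'cam_to_world': array([[ 9.99998396e-01,  1.74613792e-03, -3.97697003e-04,
         6.24441282e-01],
       [ 1.57809739e-03, -9.64176988e-01, -2.65255058e-01,
         7.55103205e-02],
       [-8.46622213e-04,  2.65254005e-01, -9.64178197e-01,
         3.83500485e-01],
       [ 0.00000000e+00,  0.00000000e+00,  0.00000000e+00,
         1.00000000e+00]])} [6.24615038e-01 3.60705099e-05 1.76912517e-01] [[-5.77172366e-05  9.99999423e-01 -1.07242781e-03]
 [ 9.99999996e-01  5.77869802e-05  6.50025627e-05]
 [ 6.50644975e-05 -1.07242406e-03 -9.99999423e-01]] 0.0188 0.1
```

View pics/scene0.png

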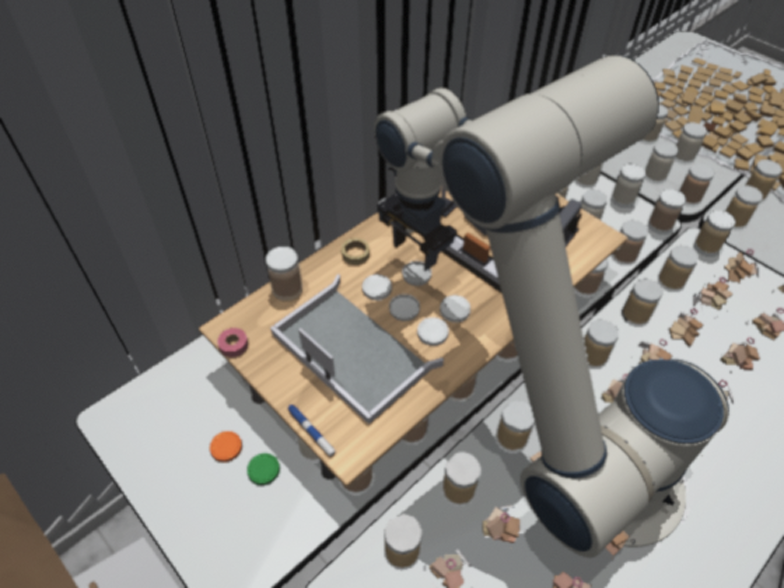

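View pics/side0.png

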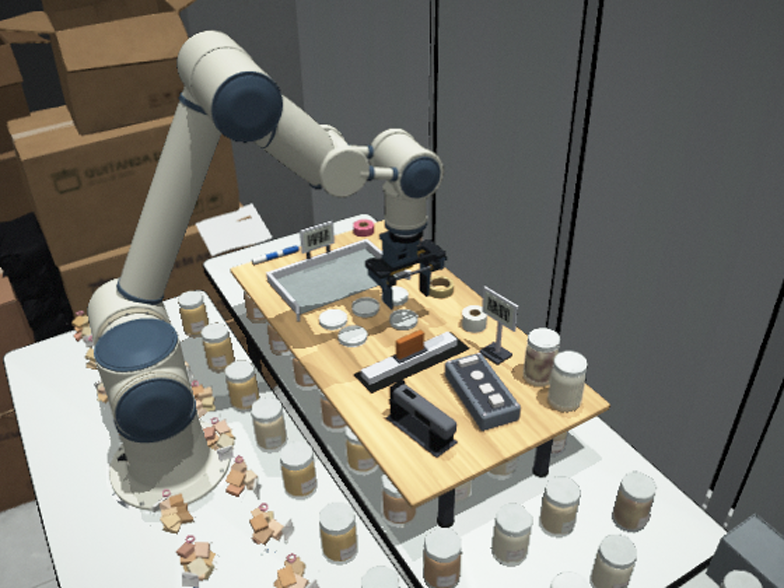

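The bay is on the left (mouth facing -y), the lids are right of it, then the straightedge, and the cradle and key bank are at the far right. The order label is at the back right. Next I'll take close overhead looks with the wrist camera.

```bash
cat > h.py <<'E'
from rig import arm
import cv2, numpy as np
def undist(c,uv):
    K,k=c["intrinsics"],c["k1"]; d=np.c_[(np.atleast_2d(uv)-K[:2,2])/K[0,0]]; p=d.copy()
    for _ in range(20): p=d/(1+k*(p**2).sum(1,keepdims=True))
    return p
def p2w(c,uv,z):
    T=c["cam_to_world"]; p=undist(c,uv); r=np.c_[p,np.ones(len(p))]@T[:3,:3].T
    return T[:3,3]+r*((z-T[2,3])/r[:,2:])
def w2p(c,P):
    T=c["cam_to_world"]; q=(np.atleast_2d(P)-T[:3,3])@T[:3,:3]; q=q[:,:2]/q[:,2:]
    return q*(1+c["k1"]*(q**2).sum(1,keepdims=True))*c["intrinsics"][0,0]+c["intrinsics"][:2,2]
def ortho(im,c,x0,x1,y0,y1,z,s,grid=0.05):
    "x up, y left; s px/m"
    xs=np.arange(x1,x0,-1/s); ys=np.arange(y1,y0,-1/s); X,Y=np.meshgrid(xs,ys,indexing='ij')
    uv=w2p(c,np.c_[X.ravel(),Y.ravel(),np.full(X.size,z)]).astype(np.float32).reshape(*X.shape,2)
    o=cv2.remap(im,uv[...,0],uv[...,1],cv2.INTER_CUBIC)[:,:,::-1].copy()
    for g in np.arange(np.ceil(x0/.05)*.05,x1,.05):
        r=int((x1-g)*s); o[r,::4]=(255,0,0); cv2.putText(o,f"{g:.2f}",(0,r),0,.35,(0,0,255),1)
    for g in np.arange(np.ceil(y0/.05)*.05,y1,.05):
        r=int((y1-g)*s); o[::4,r]=(255,0,0); cv2.putText(o,f"{g:.2f}",(r,10),0,.35,(0,0,255),1)
    return o
def look(name):
    c=arm.get_calibration("wrist"); im=arm.snapshot("wrist"); np.savez(f"pics/{name}.npz",im=im,**c); return im,c
def load(name):
    d=np.load(f"pics/{name}.npz"); return d["im"],d
def down(a):
    "tool down, jaw (y) axis at angle a deg in world"
    a=np.radians(a); y=np.array([np.cos(a),np.sin(a),0]); z=np.array([0,0,-1.]); return np.c_[np.cross(y,z),y,z]
E
python3 - <<'E'
from h import *
R=arm.current_tool_rot()
for n,y in [("wl",0.10),("wr",-0.33)]:
    for z in (.5,.45,.4,.35):
        for x in (.55,.5,.6):
            if arm.solve_ik([x,y,z],down(0)) is not None: break
        else: continue
        break
    arm.move_to([x,y,z],down(0)); print(n,x,y,z,arm.current_t(),arm.current_joint_positions())
    im,c=look(n)
    yc=y+(-.02); o=ortho(im,c,.3,.84,yc-.38,yc+.38,.15,1050); cv2.imwrite(f"pics/{n}o.png",o)
E
```

```text
wl 0.55 0.1 0.5 1.4 [ 4.15610025e+00  1.54124919e+01  4.95776102e+01 -4.95936945e-03
  1.15144329e+02  4.17070844e+00]
wr 0.55 -0.33 0.5 3.0333 [-3.62002930e+01  2.43712502e+01  3.57621516e+01  1.44254889e-02
  1.19850980e+02 -3.62661735e+01]
```

View pics/wlo.png

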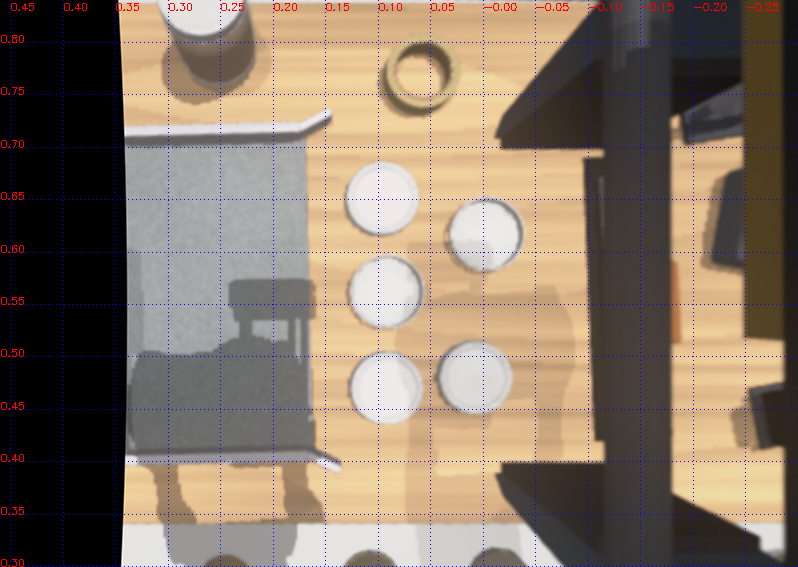

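View pics/wro.png

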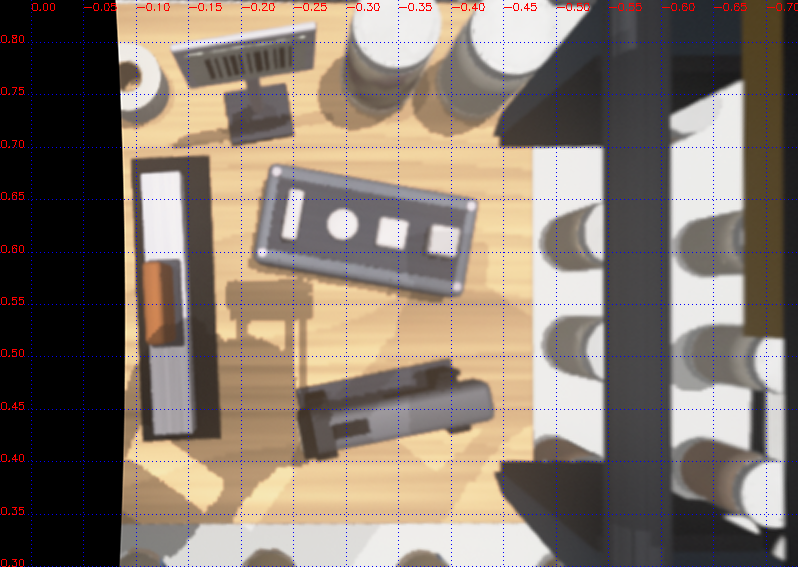

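Five lids lie to the right of the bay mouth (y≈0.165), and the bay yaw is about 92°. The bank is the row of keys at px (293..443, 214..240), and the cradle with the scanner is below it. I'll take two closer looks, at the bay with its label and at the cradle with the bank.

```bash
python3 - <<'E'
from h import *
arm.move_to([.47,-.42,.40],down(0)); im,c=look("cr"); cv2.imwrite("pics/cro.png",ortho(im,c,.36,.70,-.48,-.20,.23,1750)); print(c["cam_to_world"][:3,3])
arm.move_to([.55,.2,.5],down(180)); print(arm.current_t())
im,c=look("bay"); cv2.imwrite("pics/bayo.png",ortho(im,c,.34,.76,-.05,.45,.164,1400)); print(c["cam_to_world"][:3,3])
E
```

```text
[ 0.47001608 -0.34393685  0.60745941]
6.0667Traceback (most recent call last):
  File "<stdin>", line 4, in <module>
  File "h.py", line 21, in ortho
    r=int((y1-g)*s); o[::4,r]=(255,0,0); cv2.putText(o,f"{g:.2f}",(r,10),0,.35,(0,0,255),1)
                     ~^^^^^^^
IndexError: index 700 is out of bounds for axis 1 with size 700
```

```bash
sed -i 's/x1,\.05)/x1-.002,.05)/; s/y1,\.05)/y1-.002,.05)/; s#np.ceil(x0/.05)#np.ceil((x0+.003)/.05)#; s#np.ceil(y0/.05)#np.ceil((y0+.003)/.05)#' h.py; python3 - <<'E'
from h import *
im,c=load("bay") ; cv2.imwrite("pics/bayo.png",ortho(im,c,.34,.76,-.05,.45,.164,1400)); print(c["cam_to_world"][:3,3])
E
```

```text
[0.54973111 0.12518899 0.70647073]
```

View pics/cro.png

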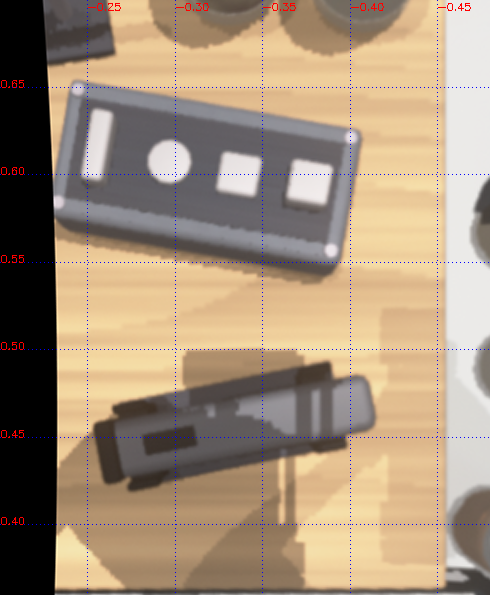

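Scanner top centre is at px (235,428), giving (0.455,-0.333), yaw 101°, length 157 mm ✓. The keys agree between both views: count (0.627,-0.250), standby (0.620,-0.293).

View pics/bayo.png

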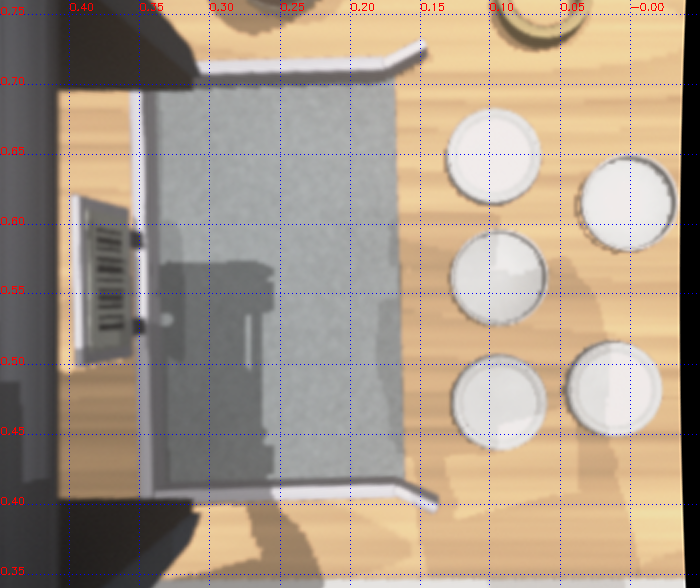

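Measurements match the known sizes (mouth 293 mm, bar 240 mm, mat 270 mm). Next is pressing the count key with closed fingers.

```bash
cat >> h.py <<'E'
COUNT=np.array([.6268,-.2497]); STBY=np.array([.6203,-.2928]); AB=-98.6
def press(xy,zfull):
    arm.move_to([*xy,.26],down(AB)); arm.move_l([*xy,.215]); f0=arm.current_force()[2]
    for z in np.arange(zfull+.010,zfull-.0031,-.001):
        arm.move_l([*xy,z],feed=.03); f=arm.current_force()[2]-f0
        if f>9: break
    print("press end z",arm.current_ee_pos(),"f",f); arm.sleep(.3); arm.move_l([*xy,.26])
E
python3 - <<'E'
from h import *
arm.grip(0); press(COUNT,.198); print(arm.current_t(),arm.current_width())
arm.move_to([.58,-.33,.36],down(0)); im,c=look("k1"); cv2.imwrite("pics/k1o.png",ortho(im,c,.50,.78,-.42,-.12,.206,1750)); print(c["cam_to_world"][:3,3])
E
```

```text
press end z [ 0.62676581 -0.24966317  0.19490404] f -0.5582978372659215
16.0417 0.00023180823708917068
[ 0.57975656 -0.25441682  0.56608499]
```

View pics/k1o.png

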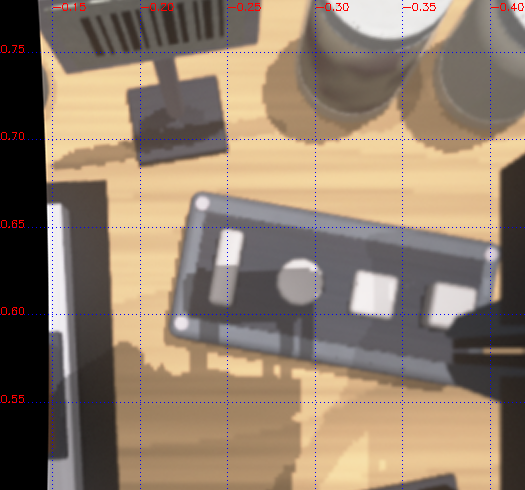

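The key positions are confirmed, but the press showed no force. I'll repeat it, logging force on the way down.

```bash
python3 - <<'E'
from h import *
xy=COUNT
arm.move_to([*xy,.24],down(AB)); f0=arm.current_force(); arm.move_l([*xy,.210])
for z in np.arange(.208,.1925,-.001):
    arm.move_l([*xy,z],feed=.02); arm.sleep(.1); f=arm.current_force()-f0; print(round(z,4),arm.current_ee_pos()[2].round(4),f.round(2))
    if abs(f[2])>12: break
arm.move_l([*xy,.25]); print((arm.current_force()-f0).round(2),arm.current_t())
E
```

```text
0.208 0.2086 [-0.48  0.74 -0.54]
0.207 0.207 [-1.42  1.32  1.64]
0.206 0.206 [-0.01  0.31  0.38]
0.205 0.205 [-1.74  0.46  0.36]
0.204 0.204 [-1.25  1.22 -0.22]
0.203 0.203 [-0.82  1.51 -0.54]
0.202 0.202 [-0.92  0.2  -0.09]
0.201 0.201 [-0.19  0.59 -0.22]
0.2 0.2 [-1.26 -0.17  1.01]
0.199 0.199 [-0.9   0.29  0.93]
0.198 0.198 [-0.45  0.92 -0.11]
0.197 0.197 [-1.03  0.06  0.41]
0.196 0.196 [-0.98  0.36  0.38]
0.195 0.195 [-0.69 -0.46  1.18]
0.194 0.194 [-1.61 -0.26  0.58]
0.193 0.193 [-0.48  0.65  0.3 ]
[-0.89 -0.06 -0.63] 25.9583
```

```bash
python3 - <<'E'
from h import *
xy=COUNT
arm.move_l([*xy,.195])
c=arm.get_calibration("side"); im=arm.snapshot("side")
u=w2p(c,[[*xy,.2]])[0]; print(u); x,y=u.astype(int)
cv2.imwrite("pics/s1.png",cv2.resize(im[y-60:y+60,x-75:x+75,::-1],None,fx=5,fy=5,interpolation=cv2.INTER_CUBIC))
f0=arm.current_force()
for z in np.arange(.194,.183,-.001):
    arm.move_l([*xy,z],feed=.02); arm.sleep(.1); f=arm.current_force()-f0; print(round(z,4),arm.current_ee_pos()[2].round(4),f.round(2))
    if abs(f[2])>5: break
arm.move_l([*xy,.25]); print(arm.current_t())
E
```

```text
[334.20403589 258.01235131]
0.194 0.1944 [ 1.34 -0.49 -0.56]
0.193 0.193 [ 1.14 -0.6  -0.29]
0.192 0.192 [ 1.   -0.86  0.31]
0.191 0.191 [ 1.19 -1.49 -0.25]
0.19 0.19 [ 0.87 -0.49 -0.98]
0.189 0.189 [ 1.07 -0.4  -1.03]
0.188 0.188 [0.93 0.53 0.16]
0.187 0.187 [ 0.76 -0.77  0.05]
0.186 0.186 [ 0.13 -0.21 -0.53]
0.185 0.185 [-0.03 -0.56 -0.61]
0.184 0.184 [ 1.06 -0.17 -1.05]
0.183 0.183 [ 1.88 -0.82 -0.9 ]
31.325
```

View pics/s1.png

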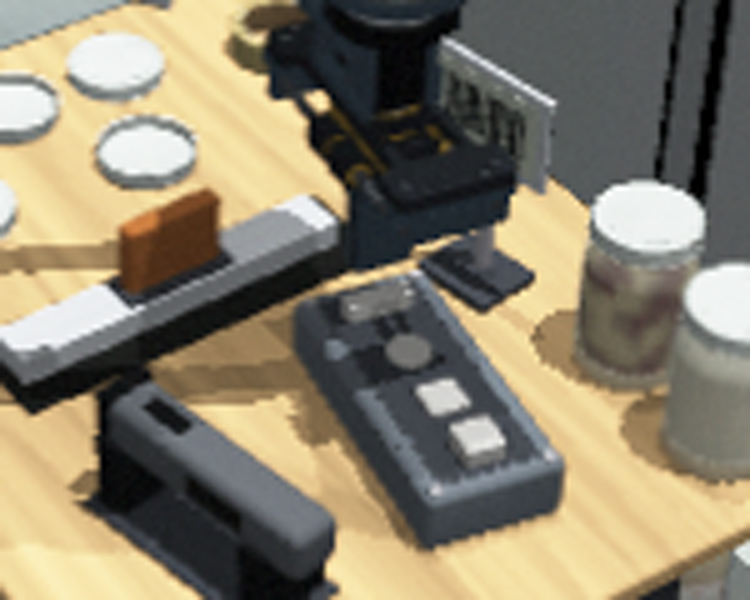

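The gripper seen here doesn't sit where the commanded tip should be. I'll check by projecting the tool points into the side view.

```bash
python3 - <<'E'
from h import *
arm.grip(.05)
print(arm.current_ee_pos(),arm.current_tool_rot().round(3).tolist(),arm.current_width(),arm.current_joint_positions().round(2))
c=arm.get_calibration("side"); im=arm.snapshot("side")[:,:,::-1].copy()
P=arm.current_ee_pos();R=arm.current_tool_rot()
pts=np.array([P,P-R[:,2]*.0788,P+R[:,1]*.0385,P-R[:,1]*.0385]); u=w2p(c,pts); print(u.round(1))
S=4;x,y=u[0].astype(int);x0,y0=x-75,y-95
o=cv2.resize(im[y0:y0+140,x0:x0+150],None,fx=S,fy=S,interpolation=cv2.INTER_CUBIC)
for q,col in zip(u,[(0,0,255),(0,255,0),(255,0,255),(255,255,0)]): cv2.circle(o,tuple(int(v) for v in (q-[x0,y0])*S),3,col,-1)
cv2.imwrite("pics/s2.png",o)
E
```

```text
[ 0.62679391 -0.24967377  0.25002383] [[0.989, -0.15, 0.0], [-0.15, -0.989, -0.0], [0.0, -0.0, -1.0]] 0.050055311828192006 [-26.79  29.51  63.33   0.    87.16  71.81]
[[334.9 245.2]
 [336.1 223.9]
 [340.9 252.8]
 [329.1 237.8]]
```

View pics/s2.png

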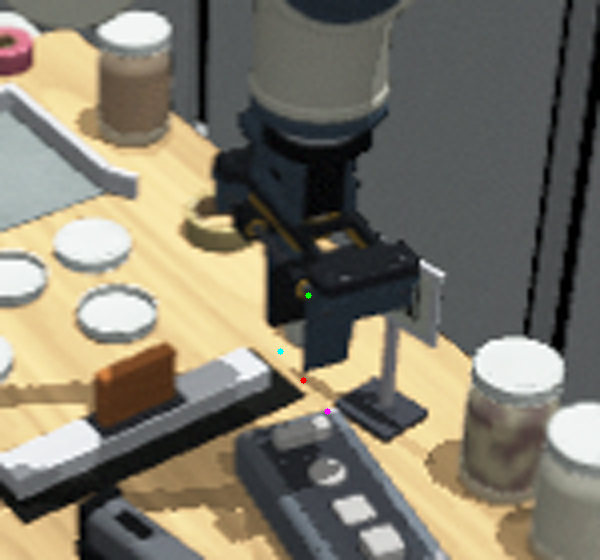

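```bash
python3 - <<'E'
from h import *
c=arm.get_calibration("side"); P=np.array([.6246,0,.1769])
print("start side x1.4: tips",(w2p(c,[P+[s*.052,0,dz] for s in(-1,1) for dz in (0,.04)])*1.4).round(0).tolist())
P=arm.current_ee_pos();R=arm.current_tool_rot()
im,c=look("w3"); o=im[:,:,::-1].copy()
for d,col in ((0,(0,0,255)),(.02,(0,255,0)),(.04,(255,0,255))):
    for s in (-1,1):
        q=w2p(c,P+R[:,1]*s*.025-R[:,2]*d)[0]; cv2.circle(o,tuple(int(v) for v in q),2,col,-1); print(d,s,q.round(0))
cv2.imwrite("pics/w3.png",cv2.resize(o,None,fx=1.4,fy=1.4,interpolation=cv2.INTER_CUBIC))
E
```

```text
start side x1.4: tips [[388.0, 319.0], [387.0, 305.0], [424.0, 305.0], [425.0, 292.0]]
0 -1 [249. 233.]
0 1 [327. 233.]
0.02 -1 [245. 245.]
0.02 1 [331. 245.]
0.04 -1 [240. 259.]
0.04 1 [335. 259.]
```

View pics/w3.png

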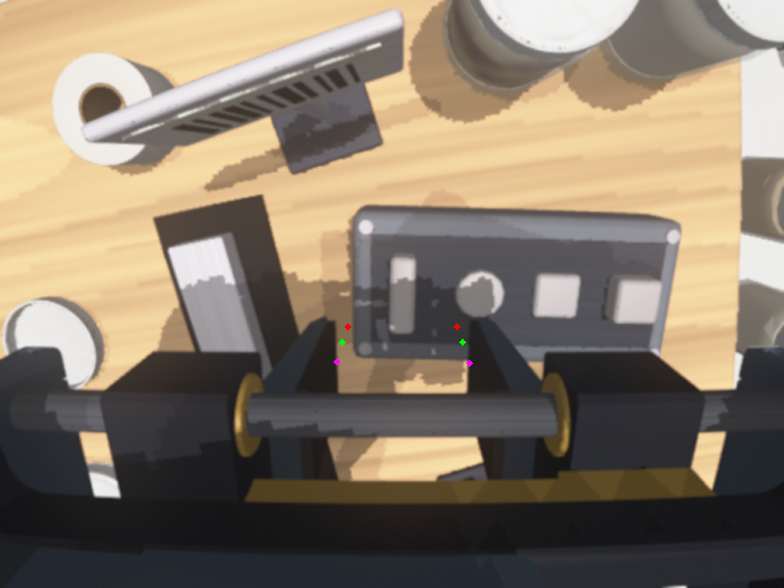

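Both cameras agree: the real fingertips end about 40 mm short of the reported TCP (tip spacing 96 px fits d=0.04, and the side view agrees). That explains the missing contact. I'll probe the key with force to get the exact offset.

```bash
python3 - <<'E'
from h import *
xy=COUNT
arm.grip(0); arm.move_l([*xy,.185]); f0=np.mean([arm.current_force()[2] for _ in range(5)]); 
for z in np.arange(.182,.148,-.001):
    arm.move_l([*xy,z],feed=.03); f=arm.current_force()[2]-f0; print(round(z,3),round(f,1),end="; ")
    if f>9: break
arm.sleep(.3); print(arm.current_ee_pos()); arm.move_l([*xy,.24]); print(arm.current_t())
E
```

```text
0.182 -1.9; 0.181 0.5; 0.18 -0.7; 0.179 -1.1; 0.178 -0.9; 0.177 -1.6; 0.176 -1.1; 0.175 -0.6; 0.174 -0.8; 0.173 -1.8; 0.172 0.6; 0.171 -0.4; 0.17 -1.2; 0.169 -0.8; 0.168 -0.6; 0.167 -0.4; 0.166 -1.4; 0.165 -1.1; 0.164 -1.4; 0.163 -1.0; 0.162 -1.6; 0.161 8.0; 0.16 17.9; [ 0.62692307 -0.24976908  0.16167736]
40.4667
```

Hard stop was reached at TCP 0.162, against a pressed cap at 0.198, so the tip offset is 36 mm. Next I go above the scanner and check both the keys and the alignment.

```bash
cat >> h.py <<'E'
D=.036; G=D+arm.grip_depth   # fingertips end D short of the reported TCP; G: TCP -> real grasp point
WAND=np.array([.4555,-.333]); WYAW=100.9
ORD=np.array([.729,-.217]); OYAW=8.5
BAY=np.array([.5548,.2507]); BYAW=92.2; LAB=np.array([.555,.338])
BAR=np.array([.5525,-.1345]); BARYAW=2.2
def u(a): a=np.radians(a); return np.array([np.cos(a),np.sin(a)])
E
python3 - <<'E'
from h import *
R=down(WYAW-90)
arm.move_to([*WAND,.28],R); arm.grip(.08); arm.move_l([*WAND,.205])
im,c=look("w4"); s=arm.snapshot("side")[:,:,::-1]; o=im[:,:,::-1].copy()
P=arm.current_ee_pos()
for d in (.081,-.081):
    q=w2p(c,[*(WAND+d*u(WYAW)),.213])[0]; cv2.circle(o,tuple(int(v) for v in q),3,(0,0,255),-1)
a=cv2.resize(o,(448,336)); b=cv2.resize(s[225:325,265:405],(448,320),interpolation=cv2.INTER_CUBIC)
cv2.imwrite("pics/w4.png",np.vstack([a[:,:],b])[:600] if 0 else np.vstack([cv2.resize(a,(373,280)),cv2.resize(b,(373,266))])); print(arm.current_t())
E
```

```text
44.425
```

View pics/w4.png

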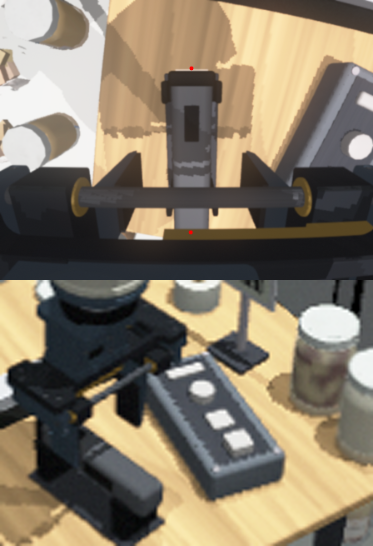

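The scanner is centred between the fingers. Count is low and standby stands up. Grasp and scan the order label.

```bash
cat >> h.py <<'E'
GW=.215
def take_wand():
    R=down(WYAW-90); arm.move_to([*WAND,.26],R); arm.grip(.08); arm.move_l([*WAND,GW-G],feed=.12); arm.grip(.02)
    print("wand width",arm.current_width()); arm.move_l([*WAND,.26],feed=.12)
def scan(lab,yaw,z,rev=0):
    p=lab-.162*u(yaw); R=down(yaw-90+rev); zt=z+GW-.213-G
    arm.move_to([*p,zt+.03],R); arm.move_l([*p,zt]); arm.sleep(2.3)
def put_wand():
    R=down(WYAW-90); arm.move_to([*WAND,.27],R); arm.move_l([*WAND,GW-G+.004],feed=.1); arm.move_l([*WAND,GW-G+.001],feed=.03)
    arm.grip(.08); arm.move_l([*WAND,.27],feed=.15)
E
python3 - <<'E'
from h import *
take_wand(); scan(ORD,OYAW,.28); print(arm.current_ee_pos(),arm.current_t(),arm.current_width())
s=arm.snapshot("side"); w,c=look("w5"); q=w2p(c,[[*ORD,.28],[*ORD,.315]]); o=w[:,:,::-1].copy()
for k in q: cv2.circle(o,tuple(int(v) for v in k),3,(0,0,255),-1)
cv2.imwrite("pics/w5.png",np.vstack([cv2.resize(o,(400,300)),cv2.resize(s[150:285,250:430,::-1],(400,300),interpolation=cv2.INTER_CUBIC)]))
E
```

```text
wand width 0.033716927161041785
[ 0.5687611  -0.24096548  0.22719646] 52.05 0.033963029348541264
```

View pics/w5.png

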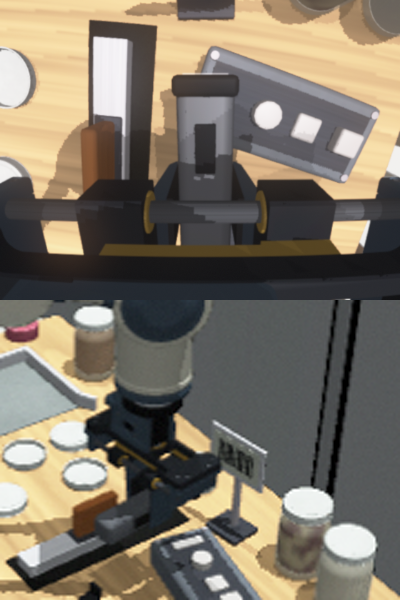

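The scanner nose is in line with the stand base (px 205 vs 207 of 400) and held level. I'll put it back, then look at the lids and the bar.

```bash
python3 - <<'E'
from h import *
p=ORD-.162*u(OYAW); arm.move_l([*p,.27]); put_wand(); print(arm.current_t())
a,_=look("w6"); s=arm.snapshot("side")
arm.move_to([.55,.05,.5],down(180)); im,c=look("lids2"); print(c["cam_to_world"][:3,3],arm.current_t())
o=ortho(im,c,.40,.74,-.2,.30,.164,1000)
b=cv2.resize(a[:,:,::-1],(300,225)); d=cv2.resize(s[225:325,265:405,::-1],(300,214),interpolation=cv2.INTER_CUBIC); 
cv2.imwrite("pics/w6.png",np.hstack([cv2.copyMakeBorder(o,0,439-340,0,0,0),np.vstack([b,d])]))
g=cv2.medianBlur(cv2.cvtColor(ortho(im,c,.40,.74,-.2,.30,.164,1000,)[:,:,:],cv2.COLOR_BGR2GRAY),5)
h=cv2.HoughCircles(g,cv2.HOUGH_GRADIENT,1,50,param1=100,param2=18,minRadius=30,maxRadius=38)
for x,y,r in h[0]: print("circle x %.3f y %.3f r %.3f"%(.74-y/1000,.30-x/1000,r/1000))
E
```

```text
57.4417Traceback (most recent call last):
  File "<stdin>", line 4, in <module>
rig.Unreachable: the arm cannot take that pose within its joint ranges
```

```bash
python3 - <<'E'
from h import *
a,_=load("w6"); s=arm.snapshot("side")
arm.move_to([.53,.05,.48],down(165)); im,c=look("lids2"); print(c["cam_to_world"][:3,3],arm.current_t())
o=ortho(im,c,.40,.74,-.2,.30,.164,1000)
b=cv2.resize(a[:,:,::-1],(300,225)); d=cv2.resize(s[225:325,265:405,::-1],(300,214),interpolation=cv2.INTER_CUBIC); 
cv2.imwrite("pics/w6.png",np.hstack([cv2.copyMakeBorder(o,0,439-o.shape[0],0,0,0),np.vstack([b,d])]))
g=cv2.medianBlur(cv2.cvtColor(o,cv2.COLOR_BGR2GRAY),5)
h=cv2.HoughCircles(g,cv2.HOUGH_GRADIENT,1,50,param1=100,param2=18,minRadius=30,maxRadius=38)
for x,y,r in h[0]: print("circle x %.3f y %.3f r %.3f"%(.74-y/1000,.30-x/1000,r/1000))
E
```

```text
[ 0.51025523 -0.02221023  0.68613898] 59.425
circle x 0.649 y 0.097 r 0.033
circle x 0.613 y 0.002 r 0.032
circle x 0.481 y 0.009 r 0.032
circle x 0.559 y 0.093 r 0.032
circle x 0.470 y 0.118 r 0.032
```

View pics/w6.png

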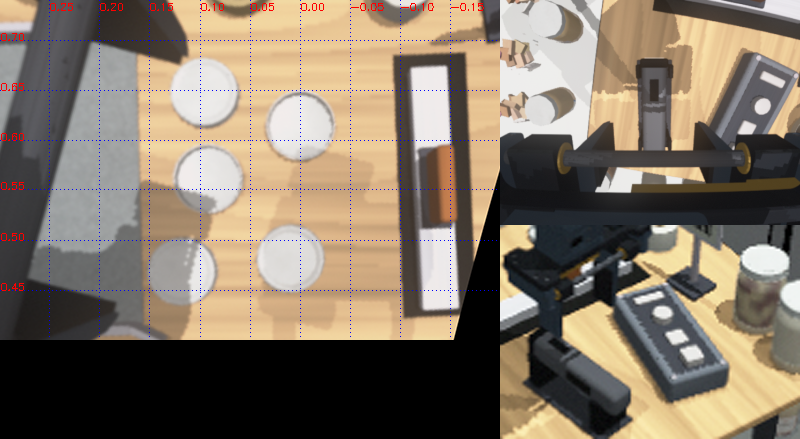

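Lid C has been knocked to (0.470, 0.118), still in line. The scanner lies in its cradle and standby is up. I'll rake all five lids with one straight push.

```bash
cat >> h.py <<'E'
RB=down(92.2)
def bayp(x,y=0): return BAY+x*u(BYAW)+y*u(BYAW+90)
def take_bar():
    arm.move_to([*BAR,.24],RB); arm.grip(.06); arm.move_l([*BAR,.202-G],feed=.12); arm.grip(.0); print("bar width",arm.current_width())
    arm.move_l([*BAR,.2035-G],feed=.03)
def put_bar():
    arm.move_l([*BAR,.2035-G],feed=.12); arm.move_l([*BAR,.2025-G],feed=.02); arm.grip(.06); arm.move_l([*BAR,.26],feed=.15)
E
python3 - <<'E'
from h import *
f0=arm.current_force(); take_bar(); z=.2035-G
arm.move_l([*bayp(-.32),z],feed=.12)
for x in (-.25,-.2,-.16,-.13,-.11,-.095,-.083):
    arm.move_l([*bayp(x),z],feed=.07); print(x,(arm.current_force()-f0).round(1))
im,c=look("w7"); s=arm.snapshot("side"); arm.move_l([*bayp(-.15),z],feed=.1)
im,c=look("w8"); o=ortho(im,c,.40,.72,.05,.36,.164,1000)
cs=arm.get_calibration("scene"); si=arm.snapshot("scene"); os_=ortho(si,cs,.40,.72,.05,.36,.164,1000)
ss=arm.snapshot("side"); o3=ortho(ss,arm.get_calibration("side"),.40,.72,.05,.36,.164,1000)
cv2.imwrite("pics/w8.png",cv2.resize(np.hstack([o[:,:],os_]),None,fx=1.25,fy=1.25)); cv2.imwrite("pics/w8b.png",o3)
print(arm.current_t(),arm.current_width())
E
```

```text
bar width 0.01600305237386488
-0.25 [ 0.2  0.7 -1.7]
-0.2 [ 0.1  0.6 -2.3]
-0.16 [-1.   0.9 -2.8]
-0.13 [ 0.1 -0.1 -1.5]
-0.11 [ 0.1  1.3 -3. ]
-0.095 [-0.1  0.8 -2.3]
-0.083 [ 0.2  0.2 -3.7]
69.225 0.01580156740535164
```

View pics/w8.png

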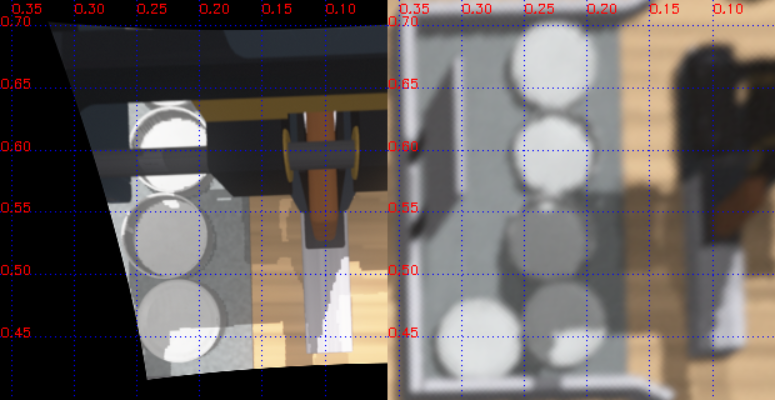

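All five lids are in the bay (bay x between about -0.03 and +0.04, limit -0.055). I'll return the bar and then do the bay scan.

```bash
python3 - <<'E'
from h import *
put_bar(); print(arm.current_t())
take_wand(); scan(LAB,BYAW,.235); print(arm.current_ee_pos(),arm.current_t(),arm.current_width())
s=arm.snapshot("side"); sc=arm.snapshot("scene")
cv2.imwrite("pics/w9.png",np.vstack([cv2.resize(sc[160:310,140:400,::-1],(520,300),interpolation=cv2.INTER_CUBIC),cv2.resize(s[140:300,160:420,::-1],(520,300),interpolation=cv2.INTER_CUBIC)]))
E
```

```text
73.2917
wand width 0.03381968964725383
[0.5612173  0.17611778 0.18220952] 82.075 0.03338164418132927
```

View pics/w9.png

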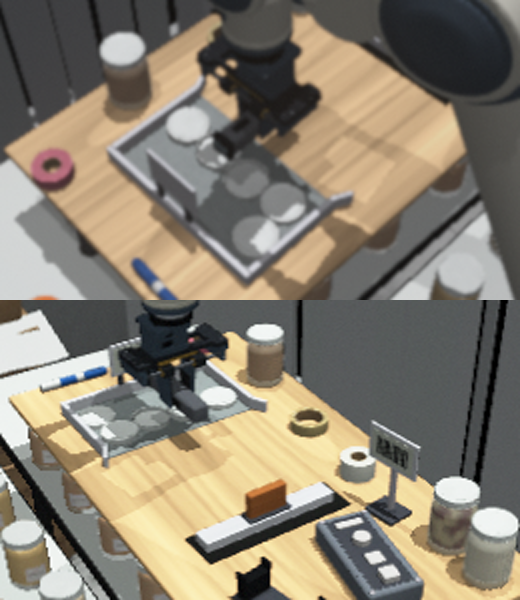

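```bash
python3 - <<'E'
from h import *
c=arm.get_calibration("scene"); w=LAB-.162*u(BYAW)
q=w2p(c,[[*(w+.082*u(BYAW)),.235],[*LAB,.235],[*LAB,.27],[*(w-.08*u(BYAW)),.235]]); print("nose,label,platetop,tail in crop:",((q-[140,160])*2).round(0).tolist())
E
```

```text
nose,label,platetop,tail in crop: [[217.0, 149.0], [175.0, 182.0], [173.0, 168.0], [294.0, 87.0]]
```

The projected nose and label match the picture, so the scan pose is good. I'll return the scanner and press standby.

```bash
python3 - <<'E'
from h import *
p=arm.current_ee_pos(); arm.move_l([p[0],p[1],.26]); put_wand(); arm.grip(0)
xy=STBY; arm.move_to([*xy,.24],down(AB)); arm.move_l([*xy,.178]); f0=np.mean([arm.current_force()[2] for _ in range(5)])
for z in np.arange(.174,.157,-.001):
    arm.move_l([*xy,z],feed=.03); f=arm.current_force()[2]-f0; print(round(z,3),round(f,1),end="; ")
    if f>12: break
arm.sleep(.4); arm.move_l([*xy,.25])
arm.move_to([.52,-.30,.46],down(0)); print(arm.current_t())
im,c=look("fin"); s=arm.snapshot("side"); sc=arm.snapshot("scene")
cv2.imwrite("pics/fin.png",np.vstack([np.hstack([cv2.resize(im[:,:,::-1],(400,300)),cv2.resize(sc[170:310,140:327,::-1],(400,300))]),cv2.resize(s[170:340,160:420,::-1],(459,300),interpolation=cv2.INTER_CUBIC)[:, :459].copy() if 0 else cv2.copyMakeBorder(cv2.resize(s[150:340,150:440,::-1],(458,300),interpolation=cv2.INTER_CUBIC),0,0,0,342,0)]))
E
```

```text
0.174 -1.4; 0.173 -1.2; 0.172 -1.9; 0.171 -0.3; 0.17 -1.1; 0.169 -0.4; 0.168 -1.3; 0.167 -1.2; 0.166 -0.4; 0.165 -1.1; 0.164 -1.5; 0.163 -1.2; 0.162 -0.6; 0.161 7.7; 0.16 17.7; 98.1833
```

View pics/fin.png

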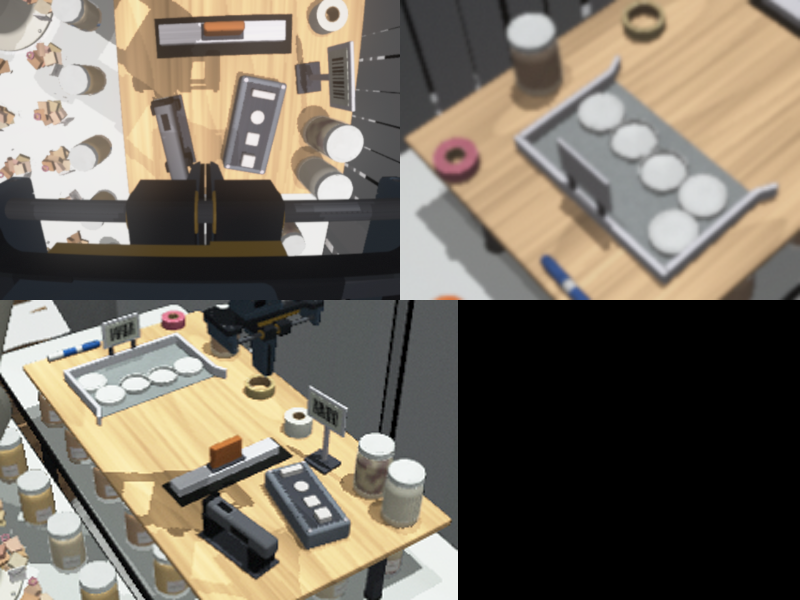

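The last look shows all five lids in the bay, the bar on its mat, the scanner in its cradle and the robot clear. The standby key met the same hard stop as the count key. Handing in.

```bash
python3 - <<'E'
from h import *
arm.sign_off(); print(arm.current_t())
E
```

```text
the job is handed in; nothing more can be done
the job is handed in; nothing more can be done
```

I carried out all five steps in order and handed the job in at about 98 s of the 208 s allowed. No verdict was reported.

- **Keys:** I pressed the count key and saw the standby key pop up. At the end I pressed the standby key down again. Each press met a hard stop with the TCP at about 0.161 m, well above the sensor noise. I judged the final standby-down, count-up state from that hard stop, because the keys were too small to read in the last picture.
- **Order scan:** the scanner was held for 2.3 s. Its nose lined up with the stand base, but the label itself was outside the wrist view. The 0.28 m height is therefore the label height you gave, not something I measured.
- **Lids:** all five were present. One had been knocked about 2–3 cm, which I found on a second look. A single push put all five in the bay, with centres between about -0.03 and +0.04 m in bay x (limit -0.055 m).
- **Bay scan:** the scanner was held for 2.3 s, and its projected nose and label positions matched the scene picture.
- **Last look:** the lids were in the bay, the straightedge was on its mat and the scanner lay in its cradle. The rolls and pen looked unmoved and the robot was clear.

**Disagreement found:** the real fingertips end about 36 mm short of the reported TCP. My first tries at the count key therefore touched nothing. Both cameras showed the gap, the hard stop gave its size, and I corrected every later grasp and press for it.

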